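# Load the coupon carrier under the drag spring of the contact-test dock

## Robot

A 6-joint arm with a two-finger parallel gripper is mounted at the origin on a cart in front of the work surface, level with it; the furniture and walls round the work are solid. World frame = base frame: x ahead of the robot, y to its left, z up, the work surface at z = 0. Lengths are in m, angles in rad, forces in N, time in s.
With the tool pointing down it reaches from about 0.425 to 0.95 m from the base axis. Payload 3.5 kg.
Tool frame: the origin (TCP) lies midway between the tips of the shut fingers; the grasp point (between the pads) lies 19 mm behind it; y points along the fingers, x is the direction in which the jaws open and shut, and the axes are right-handed (so a half turn about y gives the same grasp; the last joint's range is limited). The gripper opens to 85 mm and grips with 20 to 120 N. Pads are 22 mm wide; open, the fingers measure 114 mm over their backs; the gripper's body (76 mm by 85 mm) begins 54 mm behind the grasp point. The pads swing forward as they close: fully open they stand 13 mm farther back than shut.
Start: joints at [-1.423, 0.286, 1.577, -0, 1.279, -0.15], TCP at [0.198, -0.645, 0.231] pointing down, gripper open.
Joint ranges: [-2.77, 2.77], [-0.9, 2.22], [0.21, 2.48], [-1.53, 4.67], [0.24, 2.81], [-2.84, 2.84]. Speed limits (rad/s): [2.79, 2.79, 3.14, 3.14, 3.14, 3.14].

## Interface

Orientations are given as a unit quaternion [x, y, z, w].
In Python, from plant import ctrl, viewer gives the robot as it stands.
- The arm moves only by the tool step_arm, never from a script. Its argument "rows" is a list of rows, each a list of 3 entries, a list of its own where there are three numbers: the turn, a rotation vector about the tool's x, y, z in degrees, then the shift along the tool's x, y, z in mm, then the closure, from 0 (fully open) to 1 (shut). A call has 1 to 10 rows; each row is the pose to reach, as a shift and turn from the pose commanded when the call began, along the tool's axes at that moment; what a row does not reach only later rows make up. A row lasts 1/12 s, in which the tool goes at most 41.7 mm and 7.16 degrees, less where a joint would pass 70% of its speed; a pose out of reach is approached as far as the arm can. A call with a gripper value outside its range is refused whole. The fingers move at their own pace and stop on an object; "newtons" is the grip in N (left out, the last holds). Time passes only in rows, so rows that repeat a pose let the fingers close. It gives the time, the measured TCP pose, the force and the opening at its end, in the units of the state.
- ctrl.get_state(): the state, without advancing time (a new reading comes with each control period).
- viewer.read_camera(name): name is "scene" or "top"; returns (picture, depth): 384x512x3 uint8, red, green, blue; 384x512 float32, m along the optical axis (not along the pixel's ray), 0 where there is no reading.
- viewer.calibration(name): a dict with "K" (3x3 intrinsics, pixels), "D" ([k1, k2, p1, p2, k3] as OpenCV has them; the pictures are not rectified), "R" (3x3) and "t" (3): a world point X has camera coordinates R X + t. Camera axes: x right, y down, z forward; pixel columns grow to the right and rows downward; lengths in m; the calibration is good to about 2 mm. A picture is of the moment at which its call begins. calibration takes no time and is no camera call.
- ctrl.sign_off(): hands the job in, once; it reports no verdict.
The state is a dict: "time": time; "qpos": joint angles; "dq": joint speeds; "joint_efforts": joint torques, N m; "eef_pos": TCP position; "tcp_rot": TCP orientation; "contact_force": force on the tool from outside, world axes, zero at the start; "wrist_torque": the same for the moment, N m; "opening": opening from 0.0 (shut) to 1.0 (fully open).
Only numpy, scipy, OpenCV 4.12 (cv2) and the standard library are available. Lean on these libraries where they do the work, as an engineer would, in place of code of your own. Each camera call takes 0.05 s, during which the arm holds its last target.

## Task

Load the sample carrier into the test dock: with the fingertips on its black thumb pad, press the carrier down against its sprung bed and, keeping it pressed, slide it away from you under the bridge and the copper drag spring until its nose meets the end stop. Then let it rise so that the spring rests on the steel coupon. Do not lift the carrier out of its guide, keep the fingers off the copper spring, and leave the weight, the adapter and the plug beside the dock where they are.

Things in the scene. Friction and masses are not known exactly. Their poses are not given: they have to be found in the camera images.
- dock: Fixed test dock, 255 x 100 mm, a straight channel 62 mm wide between two aluminium rails (tops 23 mm above the bench). Origin on the bench on the centre line; x along the channel in the loading direction, from the open end (-130 mm) to the end stop, z up. Its yaw is within 0.45 rad.
- sprung_bed (a joint): Spring-loaded channel floor, in m: 0 raised (bed top 19 mm above the bench), 0.008 fully down (11 mm); moves straight down without tilting. The spring gives 8 N at 0 and 1 N more per mm: about 10 N on the thumb pad sinks the carrier 4 mm, about 14 N sinks it fully.
- drag_leaf: Copper drag spring, 22 mm wide, hinged on the bridge and sloping down behind it to a rounded heel at dock x = 75 mm, 21 mm above the bench when free. A part passing under lifts it against 1 to 3 N. Origin at its hinge: dock x = 43 mm, 36 mm above the bench.
- carrier: Loose aluminium sample carrier lying in the channel, 130 (x) x 60 (y) x 8 mm, about 0.15 kg. Origin at the centre of its underside; x along the channel, nose at +65 mm. On top: a crossbar, a steel coupon (28 mm disc, 2 mm thick, centred at x = 26 mm) and a black thumb pad 50 mm wide near the tail. Home (nose on the end stop) is its origin at dock x = 45 mm, coupon under the spring's heel.
- thumb_pad (a point): Centre of the flat of the black thumb pad's top, at carrier x = -43 mm, 14 mm above the carrier's underside, so 33 mm above the bench while the bed is raised. The flat is 38 mm long (x) and 50 mm wide; at its front end a ridge 6 mm thick stands 6 mm higher (carrier x = -24 to -18 mm), to push against.
- spare_weight: Slotted steel weight, 59 mm diameter, 10 mm high, on the bench to the left of the dock. Bystander. Origin at the centre of its underside.
- adapter: Small hexagonal steel pipe adapter, 22 x 25 x 27 mm, on the bench to the right of the dock. Bystander. Origin at the centre of its underside.
- plug: Small knurled blanking plug, 20 mm diameter, 22 mm high, on the bench to the right of the dock. Bystander. Origin at the centre of its underside.
- crossbar (a point): Top centre of the carrier's crossbar, at carrier x = 57 mm, 14 mm above its underside (bar 8 mm in x, 50 mm wide). It starts 8 mm or more short of the bridge. With the bed raised it is 33 mm above the bench and strikes the bridge; with the carrier sunk more than 4 mm it passes.
- bridge (a point): Centre of the underside of the dock's fixed aluminium bridge across the channel, at dock x = 45 mm, 29 mm above the bench. The bridge is 10 mm thick in x (40 to 50 mm) and its top is 43 mm above the bench (side posts and screw heads up to 47 mm).
- end_stop (a point): Middle of the end stop's face at the far end of the channel, at dock x = 110 mm, 20 mm above the bench; the stop is 35 mm high. The carrier's nose meets it.
There are look-alikes about, which are no part of the job. Of the things shaped like the carrier, the aluminium one is meant.

How it is judged:
On the way, in this order (a step that is already met when the one before it is completed fails the run):
1. the carrier is pressed down on its sprung bed (value of joint sprung_bed above 0.0035 m and x of carrier in the frame of dock below -0.005 m), for 0.1 s.
2. the pressed carrier's crossbar has passed under the bridge (x of carrier in the frame of dock above 0 m and value of joint sprung_bed above 0.0035 m), for 0.1 s.
At the end, for the whole second after the job is handed in: The carrier lies flat in the channel with its nose within 5 mm of the end stop, the bed has risen again (within 1.5 mm of its raised position), the copper spring presses on the carrier with more than 0.3 N, and the carrier is at rest (x of carrier in the frame of dock between 0.04 and 0.048 m and value of joint sprung_bed below 0.0015 m and z of carrier in the frame of dock between 0.0165 and 0.0215 m and angle between the z axis of carrier and the z axis of dock, either way round below 0.05 rad and contact force between drag_leaf and carrier above 0.3 N and linear speed of carrier below 0.01 m/s); the robot touches nothing.
It fails at once if the carrier is lifted off its bed (more than 8 mm above the raised height) (z of carrier in the frame of dock above 0.027 m).
It fails at once if the fingers push on the copper spring (contact force between the fingers and drag_leaf above 1 N).
It fails at once if the weight, the adapter or the plug is moved more than 15 mm (distance of any of spare_weight, adapter, plug from where it was at the start of the episode above 0.015 m).
It also fails if it takes over 42 s, if anything falls off the work surface, if the arm or the gripper's body presses on something with over 40 N, if the wrist force passes 120 N, or if a joint passes its speed limit or range.

## Working session

There is one attempt and no reset: what is moved stays moved. The work goes in short steps, Python scripts to look and compute and a tool call to move; the robot and the scene stay as the last step left them, time stands still between calls to the robot, and variables do not carry over. Pictures are saved under pics/ and viewed, and the job is handed in when it is done.

Besides the shell and the picture viewer there is one more tool, called after "Call:" as name([rows], argument=value, ...), one row to a line, values as JSON. step_arm: Moves the arm, as the interface text tells. Its arguments: {"type":"object","properties":{"rows":{"type":"array"},"newtons":{"type":"number"}},"required":["rows"]}

```bash
mkdir -p pics; ls; python3 - <<'E'
from plant import ctrl, viewer
import cv2
print(ctrl.get_state())
for n in ["scene","top"]:
    p,d=viewer.read_camera(n); cv2.imwrite(f"pics/{n}0.png",p[:,:,::-1]); 
    import numpy as np; np.save(f"pics/{n}0d.npy",d)
    print(n,viewer.calibration(n))
E
```

```text
pics
{'time': 0.0, 'qpos': array([-1.42299558e+00,  2.87163626e-01,  1.57817863e+00, -1.78033572e-05,
        1.27859457e+00, -1.50002470e-01]), 'dq': array([-0.00207463, -0.00042845, -0.00143768, -0.00030382, -0.00016217,
        0.00119803]), 'joint_efforts': array([ 7.83604155e-04, -4.05971682e+01, -2.92627716e+01, -1.28350034e-04,
        5.75104030e-03,  5.17122388e-06]), 'eef_pos': array([ 0.19798381, -0.64462473,  0.22994765]), 'tcp_rot': array([-0.56806157,  0.42087923, -0.4196999 ,  0.56922643]), 'contact_force': array([0.54689655, 0.21098669, 0.13711418]), 'wrist_torque': array([0.00863538, 0.00545899, 0.00392793]), 'opening': 0.9964617563854316}
scene {'K': array([[384.78810515,   0.        , 257.7889719 ],
       [  0.        , 384.78810515, 192.21225576],
       [  0.        ,   0.        ,   1.        ]]), 'D': array([-0.1060969,  0.       ,  0.       ,  0.       ,  0.       ]), 'R': array([[ 0.88669037, -0.46235251,  0.00321534],
       [-0.35499754, -0.68522977, -0.63595354],
       [ 0.29623796,  0.56275245, -0.77172064]]), 't': array([-0.49609019,  0.21971069,  0.75072805])}
top {'K': array([[387.90949242,   0.        , 256.95147375],
       [  0.        , 387.90949242, 192.20709329],
       [  0.        ,   0.        ,   1.        ]]), 'D': array([-0.10556187,  0.        ,  0.        ,  0.        ,  0.        ]), 'R': array([[ 1.88669934e-02, -9.99818592e-01,  2.61127936e-03],
       [-9.91876593e-01, -1.90456047e-02, -1.25769988e-01],
       [ 1.25796906e-01, -2.17165334e-04, -9.92055992e-01]]), 't': array([-0.03020085,  0.53026389,  0.8286591 ])}
```

View pics/scene0.png

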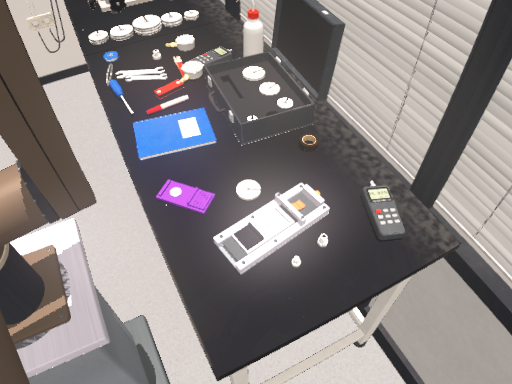

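View pics/top0.png

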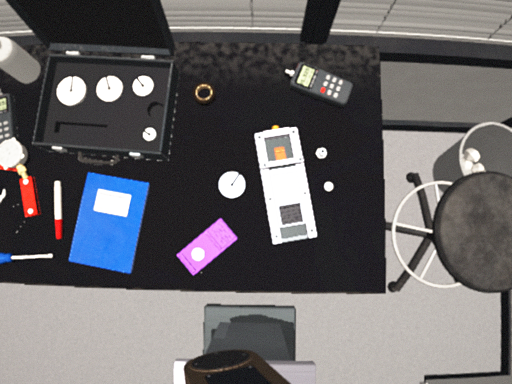

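The dock is in the top view at about (285,185), with its bridge and copper spring near (281,150). The purple carrier at (207,246) is the look-alike. I'll zoom in.

```bash
python3 - <<'E'
import cv2
p=cv2.imread("pics/top0.png")[115:255,215:345]; cv2.imwrite("pics/topz.png",cv2.resize(p,None,fx=4.2,fy=4.2,interpolation=cv2.INTER_CUBIC))
p=cv2.imread("pics/scene0.png")[170:280,200:345]; cv2.imwrite("pics/scz.png",cv2.resize(p,None,fx=5,fy=5,interpolation=cv2.INTER_CUBIC))
E
```

```text
(no output)
```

View pics/topz.png

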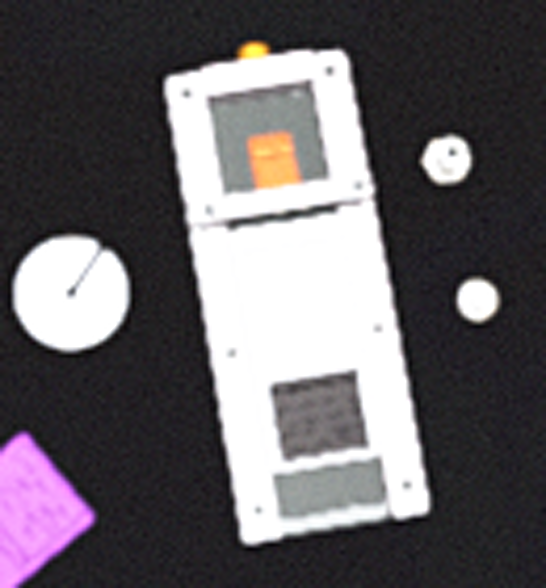

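View pics/scz.png

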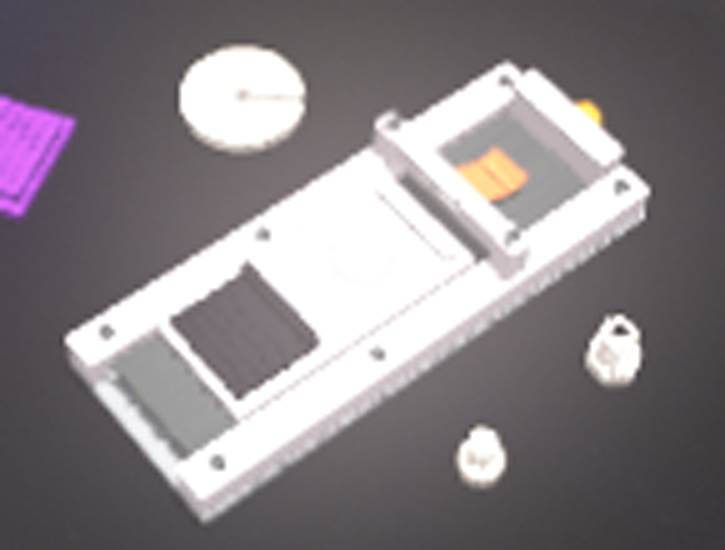

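```bash
cat > h.py <<'E'
import numpy as np, cv2
from plant import ctrl, viewer
def ray(n,uv,z):
    c=viewer.calibration(n); u=cv2.undistortPoints(np.array(uv,float).reshape(-1,1,2),c["K"],c["D"]).reshape(-1,2)
    d=np.c_[u,np.ones(len(u))]@c["R"]; o=-c["R"].T@c["t"]
    return o+d*((np.broadcast_to(z,len(u))-o[2])/d[:,2])[:,None]
def proj(n,X):
    c=viewer.calibration(n); r,_=cv2.Rodrigues(c["R"])
    return cv2.projectPoints(np.array(X,float).reshape(-1,1,3),r,c["t"],c["K"],c["D"])[0].reshape(-1,2)
def cloud(n,d):
    c=viewer.calibration(n); v,u=np.mgrid[:d.shape[0],:d.shape[1]]
    q=cv2.undistortPoints(np.c_[u.ravel(),v.ravel()].astype(float).reshape(-1,1,2),c["K"],c["D"]).reshape(-1,2)
    X=(np.c_[q,np.ones(len(q))]*d.reshape(-1,1)-c["t"])@c["R"]
    return X.reshape(d.shape+(3,))
E
python3 - <<'E'
from h import *
np.set_printoptions(precision=4,suppress=True)
z=lambda L,o,s:[(a/s+o[0],b/s+o[1]) for a,b in L]
T=z([(187,93),(330,71),(209,210),(358,186),(232,353),(378,328),(258,510),(407,485)],(215-.4,115-.4),4.2)
print("screws top z=.023",ray("top",T,[.023,.023,.047,.047,.023,.023,.023,.023]))
P=z([(272,383),(358,372),(368,448),(282,460)],(214.6,114.6),4.2); r=ray("top",P,[.039,.039,.033,.033]);print("pad",r,r.mean(0))
S=z([(505,80),(622,187),(393,123),(513,237),(262,235),(378,353),(106,331),(218,461)],(199.6,169.6),5)
print("scene",ray("scene",S,[.023,.023,.047,.047,.023,.023,.023,.023]))
P=z([(247,263),(320,340),(238,400),(170,318)],(199.6,169.6),5); print("pad",ray("scene",P,[.039,.039,.033,.033]))
for n in("top","scene"):
    C=cloud(n,np.load(f"pics/{n}0d.npy"))
    uv=(ray.__class__ and None)
    m=(C[...,2]>.012)&(C[...,2]<.06)&(abs(C[...,0]-.55)<.2)&(abs(C[...,1]+.07)<.12)
    print(n,m.sum(),np.histogram(C[m][:,2],bins=np.arange(.012,.06,.003)))
E
```

```text
screws top z=.023 [[ 0.6605 -0.0227  0.023 ]
 [ 0.6747 -0.1009  0.023 ]
 [ 0.5908 -0.0353  0.047 ]
 [ 0.6053 -0.1138  0.047 ]
 [ 0.5181 -0.0493  0.023 ]
 [ 0.533  -0.1275  0.023 ]
 [ 0.4348 -0.0643  0.023 ]
 [ 0.4493 -0.1434  0.023 ]]
pad [[ 0.5009 -0.07    0.039 ]
 [ 0.5075 -0.1151  0.039 ]
 [ 0.4681 -0.1213  0.033 ]
 [ 0.461  -0.0761  0.033 ]] [ 0.4844 -0.0956  0.036 ]
scene [[ 0.6635 -0.0214  0.023 ]
 [ 0.6775 -0.101   0.023 ]
 [ 0.5924 -0.0364  0.047 ]
 [ 0.6072 -0.1156  0.047 ]
 [ 0.5192 -0.0492  0.023 ]
 [ 0.5349 -0.1273  0.023 ]
 [ 0.4364 -0.0637  0.023 ]
 [ 0.4512 -0.1428  0.023 ]]
pad [[ 0.5015 -0.0698  0.039 ]
 [ 0.511  -0.1191  0.039 ]
 [ 0.469  -0.126   0.033 ]
 [ 0.4613 -0.0765  0.033 ]]
top 4834 (array([ 108,  452,  843, 1240,  877,  390,  387,  248,   82,   92,   95,
         19,    1,    0,    0]), array([0.012, 0.015, 0.018, 0.021, 0.024, 0.027, 0.03 , 0.033, 0.036,
       0.039, 0.042, 0.045, 0.048, 0.051, 0.054, 0.057]))
scene 4625 (array([ 169,  274,  680, 1147,  838,  536,  301,  361,   97,   82,  114,
         23,    3,    0,    0]), array([0.012, 0.015, 0.018, 0.021, 0.024, 0.027, 0.03 , 0.033, 0.036,
       0.039, 0.042, 0.045, 0.048, 0.051, 0.054, 0.057]))
```

```bash
python3 - <<'E'
from h import *
from scipy.spatial.transform import Rotation as R
np.set_printoptions(precision=4,suppress=True)
s=ctrl.get_state(); M=R.from_quat(s["tcp_rot"]); print(M.as_matrix())
y=.184
for a in(0,np.pi):
    X=np.array([-np.sin(y),np.cos(y),0])*np.cos(a); Y=np.array([0,0,-1.]); T=R.from_matrix(np.c_[X,Y,np.cross(X,Y)])
    print((M.inv()*T).as_rotvec(degrees=True))
D=np.array([.5548,-.0835,0])
o=D+(-.031-.038)*np.array([np.cos(y),np.sin(y),0]); print(o)
for z in(.23,.06):
    print(M.inv().apply(np.r_[o[:2],z]-s["eef_pos"])*1000)
# model check overlay
d=lambda x,yy,z:D+[x*np.cos(y)-yy*np.sin(y),x*np.sin(y)+yy*np.cos(y),z]
for n in("top","scene"):
    im=cv2.imread(f"pics/{n}0.png"); im=cv2.resize(im,None,fx=4,fy=4,interpolation=cv2.INTER_CUBIC)
    def poly(pts,c): cv2.polylines(im,[np.int32(np.round((proj(n,pts)+.5)*4-.5))],True,c,1)
    def box(x0,x1,w,z,c): poly([d(x0,-w,z),d(x1,-w,z),d(x1,w,z),d(x0,w,z)],c)
    box(-.13,.125,.05,.023,(0,0,255)); box(.04,.05,.05,.043,(0,255,0)); box(-.031-.062,-.031-.024,.025,.033,(255,255,0)); box(-.055,-.049,.025,.039,(255,0,255)); box(-.031+.053,-.031+.061,.025,.033,(255,0,0))
    u=proj(n,[d(-.01,0,.03)])[0]*4; u=u.astype(int); cv2.imwrite(f"pics/ov_{n}.png",im[u[1]-260:u[1]+260,u[0]-290:u[0]+290])
E
```

```text
[[ 0.2934 -0.0003  0.956 ]
 [-0.956   0.0022  0.2934]
 [-0.0022 -1.      0.0004]]
[  -0.1909 -173.4795    0.0203]
[-0.0134  6.5204 -0.126 ]
[ 0.487  -0.0961  0.    ]
[-439.6148    1.1516  437.2017]
[-439.244   171.1512  437.1408]
```

View pics/ov_top.png

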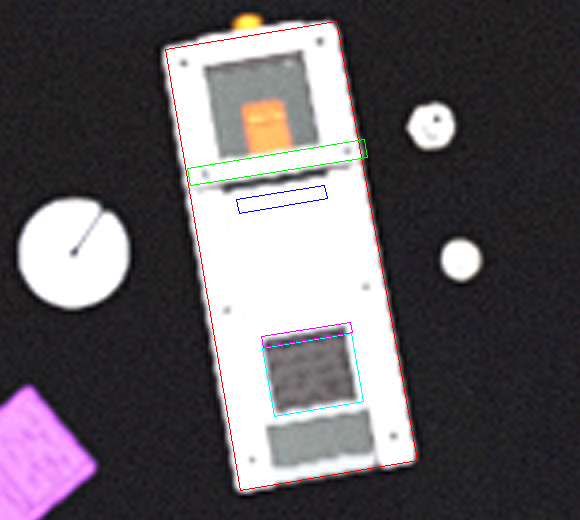

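View pics/ov_scene.png

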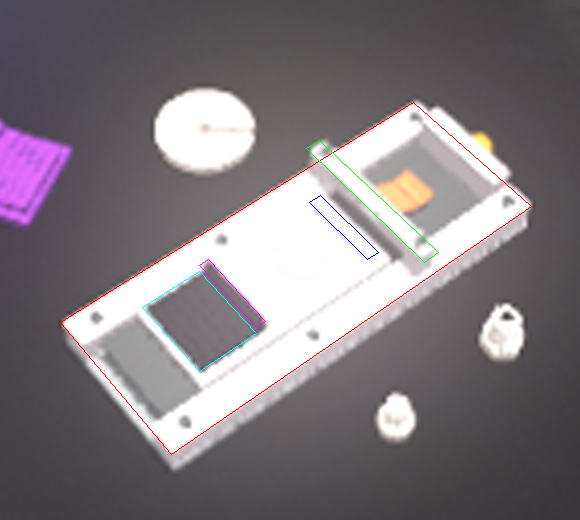

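The overlays match both pictures to within 1–2 mm: dock origin (0.555,-0.0835), yaw 0.184, carrier at dock x of about -0.031. I'll close the fingers and travel to a point above the pad.

Call:
step_arm([
  [[0,0.5,0],[-35,0,35],1],
  [[0,1,0],[-70,0,65],1],
  [[0,2,0],[-97,0,96],1],
  [[0,2.5,0],[-125,0,124],1],
  [[0,3,0],[-153,0,152],1],
  [[0,3.5,0],[-181,0,180],1],
  [[0,4,0],[-209,0,208],1],
  [[0,4.5,0],[-237,0,236],1],
  [[0,5,0],[-265,0,264],1],
  [[0,6.5,0],[-293,0,292],1],
])

```text
time: 0.93
eef_pos: [0.3916, -0.2772, 0.2309]
tcp_rot: [-0.544, 0.452, -0.452, 0.544]
contact_force: [1.1, 0.2, -0.4]
opening: 0.002
```

```bash
cat > to.py <<'E'
from h import *
import sys
from scipy.spatial.transform import Rotation as R
np.set_printoptions(precision=4,suppress=True)
y=.184
s=ctrl.get_state(); M=R.from_quat(s["tcp_rot"]); D=np.array([.5548,-.0835,0])
ex=np.array([np.cos(y),np.sin(y),0]); ey=np.array([-np.sin(y),np.cos(y),0])
v=s["eef_pos"]-D; print("t",s["time"],"dock",v@ex,v@ey,v[2],"F",s["contact_force"],s["wrist_torque"],"open",s["opening"])
T=R.from_matrix(np.c_[-ey,[0,0,-1],np.cross(-ey,[0,0,-1])]); print("turn",(M.inv()*T).as_rotvec(degrees=True))
a=[float(x) for x in sys.argv[1:]]
if a: print("shift",M.inv().apply(D+a[0]*ex+a[1]*ey+[0,0,a[2]]-s["eef_pos"])*1000)
E
python3 to.py -.069 0 .08
```

```text
t 0.9333 dock -0.1959349331498436 -0.1605754556848189 0.23092301463441514 F [ 1.1078  0.1546 -0.367 ] [-0.0016 -0.0451 -0.048 ] open 0.0016471571519388207
turn [ 0.0072 -0.0325 -0.03  ]
shift [-160.5685  150.9911  126.8627]
```

Call:
step_arm([
  [[0,0,0],[-26,15,21],1],
  [[0,0,0],[-53,30,42],1],
  [[0,0,0],[-80,45,63],1],
  [[0,0,0],[-107,60,85],1],
  [[0,0,0],[-134,80,106],1],
  [[0,0,0],[-161,100,127],1],
  [[0,0,0],[-161,125,127],1],
  [[0,0,0],[-161,151,127],1],
  [[0,0,0],[-161,151,127],1],
])

```text
time: 1.68
eef_pos: [0.4825, -0.0953, 0.0747]
tcp_rot: [0.545, -0.455, 0.447, -0.543]
contact_force: [-1.1, 0.5, -1.0]
opening: 0.003
```

```bash
python3 to.py -.069 0 .033;python3 - <<'E'
from h import *
for n,(a,b,c,e) in dict(top=(60,280,180,400),scene=(120,290,140,360)).items():
    p,d=viewer.read_camera(n); cv2.imwrite(f"pics/{n}1.png",cv2.resize(p[a:b,c:e,::-1],None,fx=2.6,fy=2.6))
E
```

```text
t 1.6833 dock -0.07324383819172782 0.001582815584710729 0.07472593239054164 F [-1.1344  0.45   -0.9671] [0.0305 0.0307 0.0581] open 0.002617783778721021
turn [ 0.5574  0.1191 -0.3654]
shift [ 1.858  41.6717  4.6459]
```

View pics/scene1.png

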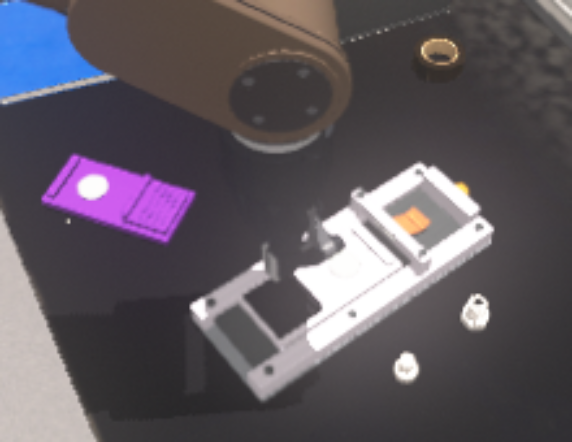

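View pics/top1.png

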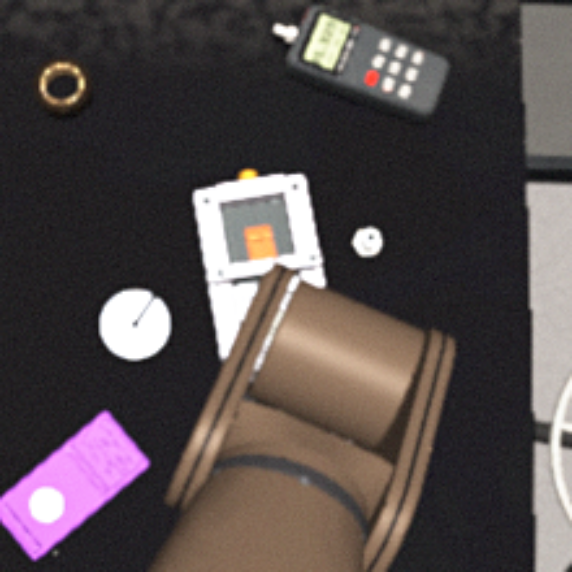

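```bash
python3 - <<'E'
from h import *
p,d=viewer.read_camera("scene"); q=p[170:280,190:320,::-1].astype(float)/255; q=(q**.5*255).astype(np.uint8)
cv2.imwrite("pics/sc2.png",cv2.resize(q,None,fx=5,fy=5,interpolation=cv2.INTER_CUBIC))
s=ctrl.get_state();print(s["eef_pos"],s["opening"],(proj("scene",[s["eef_pos"]])-[190,170])*5)
E
```

```text
[ 0.48689608 -0.09827153  0.0810233 ] -0.0017553183126424422 [[292.76473512 266.10887908]]
```

View pics/sc2.png

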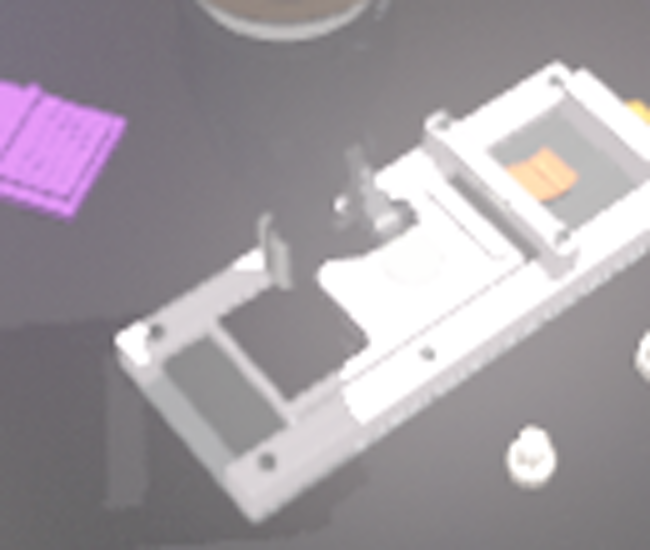

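```bash
python3 - <<'E'
from h import *
y=.184;D=np.array([.5548,-.0835,0]);ex=np.array([np.cos(y),np.sin(y),0]); ey=np.array([-np.sin(y),np.cos(y),0])
p,d=viewer.read_camera("scene");C=cloud("scene",d)-D
X,Y,Z=C@ex,C@ey,C[...,2]
m=(d>0)&(Z>.055)&(Z<.2)&(abs(X+.07)<.1)&(abs(Y)<.1)
for lo in np.arange(.06,.19,.015):
    k=m&(Z>=lo)&(Z<lo+.015)
    if k.sum()>3: print(round(lo,3),k.sum(),np.percentile(X[k],[2,50,98]).round(3),np.percentile(Y[k],[2,50,98]).round(3))
E
python3 to.py -.069 0 .036
```

```text
0.075 9 [-0.081 -0.078 -0.076] [-0.01  -0.008  0.001]
0.09 50 [-0.081 -0.077 -0.067] [-0.016 -0.008  0.005]
0.105 30 [-0.081 -0.08  -0.076] [-0.016 -0.006  0.004]
0.12 82 [-0.083 -0.081 -0.062] [-0.031 -0.012  0.026]
0.135 118 [-0.086 -0.081 -0.061] [-0.044 -0.017  0.041]
0.15 118 [-0.087 -0.082 -0.078] [-0.057 -0.011  0.051]
0.165 228 [-0.088 -0.077 -0.059] [-0.063 -0.051  0.054]
0.18 147 [-0.089 -0.079 -0.062] [-0.049 -0.039 -0.011]
t 1.8833 dock -0.06888656744353099 -0.0026693105233494756 0.08191950824193814 F [ 0.4926  0.4638 -0.3998] [ 0.0369  0.024  -0.0204] open 0.002800516933779627
turn [-0.1227 -0.0208  0.0814]
shift [-2.7345 45.9153 -0.2127]
```

Call:
step_arm([
  [[0,0,0],[0,12,-1],1],
  [[0,0,0],[0,24,-1],1],
  [[0,0,0],[0,34,-1],1],
  [[0,0,0],[0,40,-1],1],
  [[0,0,0],[0,40,-1],1],
  [[0,0,0],[0,40,-1],1],
])

```text
time: 2.38
eef_pos: [0.4859, -0.0984, 0.0407]
tcp_rot: [-0.544, 0.452, -0.452, 0.544]
contact_force: [0.5, -0.9, -0.1]
opening: 0.006
```

```bash
python3 to.py -.070 0 .026
```

```text
t 2.3833 dock -0.0704944964592241 -0.002061286200535137 0.04073954335950734 F [ 0.4596 -0.9478 -0.1213] [0.0521 0.0194 0.0219] open 0.006055152505087579
turn [-0.0239 -0.0024  0.015 ]
shift [-2.0652 14.7392  0.4883]
```

Call:
step_arm([
  [[0,0,0],[-2,4,0],1],
  [[0,0,0],[-2,6,0],1],
  [[0,0,0],[-2,8,0],1],
  [[0,0,0],[-2,10,0],1],
  [[0,0,0],[-2,10,0],1],
  [[0,0,0],[-2,10,0],1],
])

```text
time: 2.88
eef_pos: [0.4855, -0.0961, 0.0313]
tcp_rot: [0.544, -0.452, 0.452, -0.544]
contact_force: [-3.5, 1.1, 7.0]
opening: -0.004
```

```bash
python3 to.py -.070 0 .026
```

```text
t 2.8833 dock -0.07044213631584222 0.00025263390682730963 0.03127688222288599 F [-3.4685  1.0571  6.9958] [0.1973 0.5041 0.0517] open -0.004206104094356289
turn [ 0.027   0.0375 -0.0161]
shift [0.2544 5.2766 0.4445]
```

Call:
step_arm([
  [[0,0,0],[0,2,0],1],
  [[0,0,0],[0,4,0],1],
  [[0,0,0],[0,6,0],1],
  [[0,0,0],[0,6,0],1],
  [[0,0,0],[0,6,0],1],
])

```text
time: 3.3
eef_pos: [0.4855, -0.0962, 0.026]
tcp_rot: [0.544, -0.452, 0.451, -0.544]
contact_force: [-4.6, 2.2, 12.3]
opening: -0.0
```

```bash
python3 to.py -.070 0 .026; python3 - <<'E'
from h import *
p,d=viewer.read_camera("scene"); q=p[170:280,190:345,::-1].astype(float)/255; q=(q**.5*255).astype(np.uint8)
cv2.imwrite("pics/sc3.png",cv2.resize(q,None,fx=5,fy=5,interpolation=cv2.INTER_CUBIC))
E
```

```text
t 3.3 dock -0.07041643865411885 0.0002296073897425947 0.02602549008065256 F [-4.6287  2.1629 12.2862] [0.3117 0.8948 0.0097] open -0.00019932811350759858
turn [ 0.0662  0.0473 -0.0318]
shift [0.23   0.0249 0.4163]
```

View pics/sc3.png

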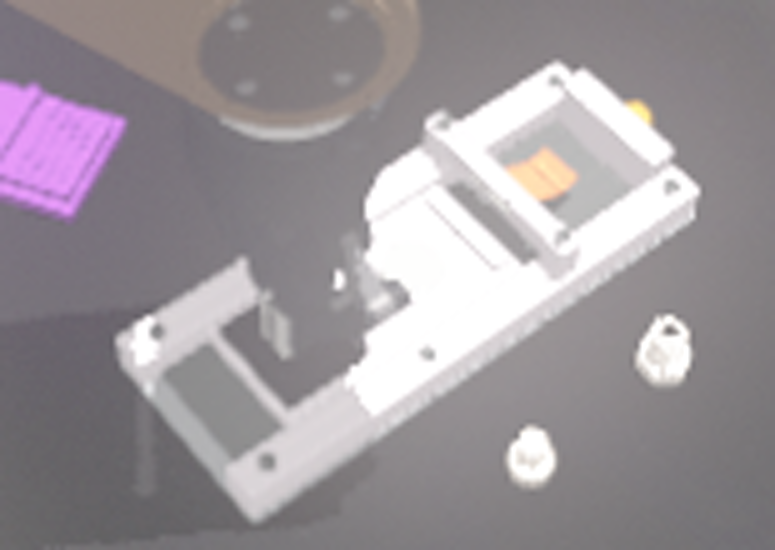

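Pressed about 6–7 mm with 12 N. The carrier hasn't moved and the crossbar is still short of the bridge. Now I'll slide it.

Call:
step_arm([
  [[0,0,0],[0,1,0],1],
  [[0,0,0],[0,1.5,3],1],
  [[0,0,0],[0,1.5,7],1],
  [[0,0,0],[0,1.5,11],1],
  [[0,0,0],[0,1.5,15],1],
  [[0,0,0],[0,1.5,19],1],
  [[0,0,0],[0,1.5,23],1],
  [[0,0,0],[0,1.5,27],1],
  [[0,0,0],[0,1.5,27],1],
])

```text
time: 4.1
eef_pos: [0.5106, -0.092, 0.0249]
tcp_rot: [0.546, -0.453, 0.45, -0.543]
contact_force: [-11.0, -0.9, 17.8]
opening: 0.003
```

```bash
python3 to.py -.043 0 .025; python3 - <<'E'
from h import *
p,d=viewer.read_camera("scene"); q=p[170:280,190:345,::-1].astype(float)/255; q=(q**.5*255).astype(np.uint8)
cv2.imwrite("pics/sc4.png",cv2.resize(q,None,fx=5,fy=5,interpolation=cv2.INTER_CUBIC))
E
```

```text
t 4.1 dock -0.04501557697182314 -0.0002518060898080694 0.024927527477231187 F [-10.9543  -0.8536  17.7991] [-0.3151  1.9376  0.018 ] open 0.0031579118901346585
turn [ 0.3795  0.1429 -0.0152]
shift [-0.2468 -0.0858  2.0157]
```

View pics/sc4.png

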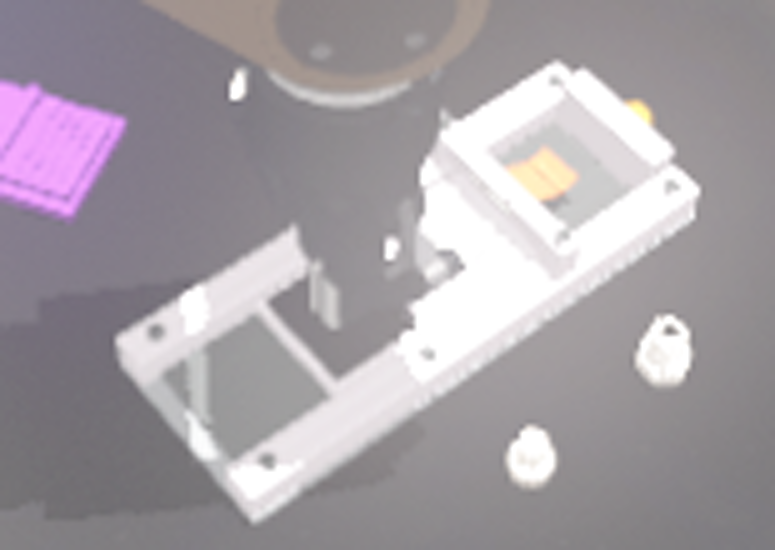

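The carrier follows the fingers, with its tail edge now at (300,345) in the crop. Continuing.

Call:
step_arm([
  [[0,0,0],[0,0,4],1],
  [[0,0,0],[0,0,8],1],
  [[0,0,0],[0,0,12],1],
  [[0,0,0],[0,0,16],1],
  [[0,0,0],[0,0,20],1],
  [[0,0,0],[0,0,24],1],
  [[0,0,0],[0,0,28],1],
  [[0,0,0],[0,0,32],1],
  [[0,0,0],[0,0,36],1],
  [[0,0,0],[0,0,36],1],
])

```text
time: 4.98
eef_pos: [0.5446, -0.0855, 0.025]
tcp_rot: [0.547, -0.454, 0.449, -0.542]
contact_force: [-15.3, -2.8, 20.4]
opening: 0.001
```

```bash
python3 to.py -.007 0 .025; python3 - <<'E'
from h import *
p,d=viewer.read_camera("scene"); q=p[170:280,190:345,::-1].astype(float)/255; q=(q**.5*255).astype(np.uint8)
cv2.imwrite("pics/sc5.png",cv2.resize(q,None,fx=5,fy=5,interpolation=cv2.INTER_CUBIC))
E
```

```text
t 4.9833 dock -0.010427367087364633 -0.00011387996922858315 0.024974781609122323 F [-15.338   -2.7768  20.4486] [-0.3931  2.5257  0.0552] open 0.0009390272015703607
turn [ 0.5957  0.1584 -0.0587]
shift [-0.1044 -0.0607  3.4272]
```

View pics/sc5.png

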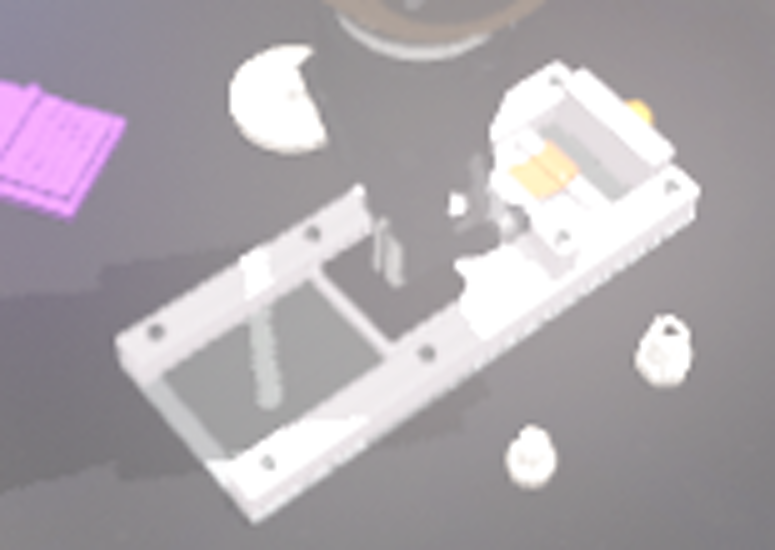

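Call:
step_arm([
  [[0,0,0],[0,0,3],1],
  [[0,0,0],[0,0,6],1],
  [[0,0,0],[0,0,9],1],
  [[0,0,0],[0,0,12],1],
  [[0,0,0],[0,0,14],1],
  [[0,0,0],[0,0,14],1],
  [[0,0,0],[0,0,14],1],
])

```text
time: 5.62
eef_pos: [0.5595, -0.0829, 0.025]
tcp_rot: [0.546, -0.453, 0.45, -0.543]
contact_force: [-11.0, -1.0, 15.0]
opening: 0.001
```

```bash
python3 to.py .007 0 .025; python3 - <<'E'
from h import *
p,d=viewer.read_camera("scene"); q=p[170:280,190:345,::-1].astype(float)/255; q=(q**.5*255).astype(np.uint8)
cv2.imwrite("pics/sc6.png",cv2.resize(q,None,fx=5,fy=5,interpolation=cv2.INTER_CUBIC))
E
```

```text
t 5.6167 dock 0.0047721219671162515 -0.0002597280331810617 0.025019203583517467 F [-10.998   -1.0152  15.0088] [-0.3254  1.8608 -0.0191] open 0.0007555812373903789
turn [ 0.3638  0.1235 -0.0003]
shift [-0.2549  0.0051  2.2285]
```

View pics/sc6.png

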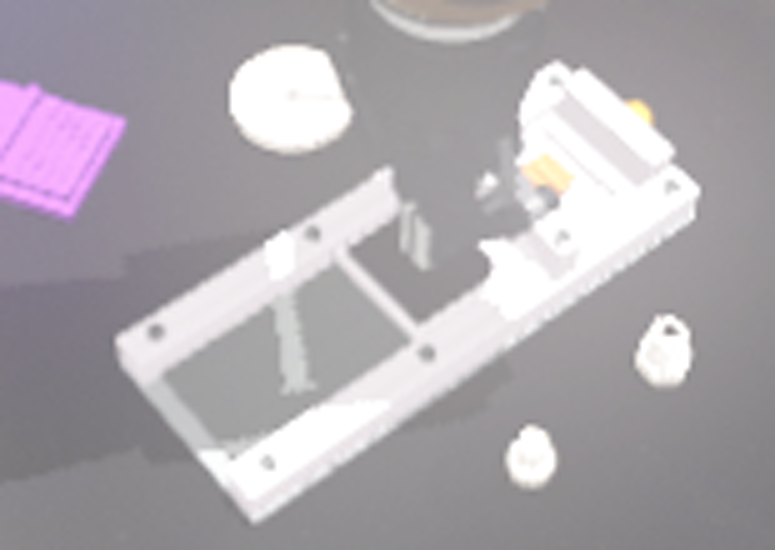

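```bash
python3 - <<'E'
from h import *
y=.184;D=np.array([.5548,-.0835,0]);ex=np.array([np.cos(y),np.sin(y),0]); ey=np.array([-np.sin(y),np.cos(y),0])
# tail top edge, bottom-left border of white strip
for name,pts in dict(now=[(333,255),(411,342)],first=[(213,335),(285,418)]).items():
    uv=[(a/5+190-.4,b/5+170-.4) for a,b in pts]
    r=ray("scene",uv,.019 if name=="now" else .020)-D; print(name,r@ex,r@ey)
E
```

```text
now [-0.02632081 -0.02801968] [ 0.02810828 -0.02876575]
first [-0.09358201 -0.09390008] [ 0.02606131 -0.0259234 ]
```

Call:
step_arm([
  [[0,0,0],[0,0,2],1],
  [[0,0,0],[0,0,4],1],
  [[0,0,0],[0,0,6],1],
  [[0,0,0],[0,0,6],1],
  [[0,0,0],[0,0,6],1],
])

```text
time: 6.08
eef_pos: [0.5653, -0.0818, 0.025]
tcp_rot: [0.546, -0.453, 0.45, -0.543]
contact_force: [-11.1, -1.8, 16.7]
opening: -0.0
```

```bash
python3 to.py .013 0 .025
```

```text
t 6.0833 dock 0.010662273034211373 -0.00026928892440200266 0.025009305658022923 F [-11.1086  -1.779   16.669 ] [-0.2842  1.8383  0.0115] open -0.0003064818654340111
turn [ 0.3752  0.1177 -0.0015]
shift [-0.2645 -0.006   2.3383]
```

Call:
step_arm([
  [[0,0,0],[0,0,1],1],
  [[0,0,0],[0,0,2],1],
  [[0,0,0],[0,0,3],1],
  [[0,0,0],[0,0,4],1],
  [[0,0,0],[0,0,4],1],
])

```text
time: 6.5
eef_pos: [0.5655, -0.0817, 0.0249]
tcp_rot: [0.549, -0.455, 0.446, -0.54]
contact_force: [-22.0, -6.2, 25.0]
opening: -0.001
```

```bash
python3 to.py .017 0 .025; python3 - <<'E'
from h import *
p,d=viewer.read_camera("scene"); q=p[170:280,190:345,::-1].astype(float)/255; q=(q**.5*255).astype(np.uint8)
cv2.imwrite("pics/sc7.png",cv2.resize(q,None,fx=5,fy=5,interpolation=cv2.INTER_CUBIC))
E
```

```text
t 6.5 dock 0.010797207328507611 -0.00020560346709673396 0.02494556251589136 F [-21.9684  -6.1806  25.0474] [-0.9365  3.7644 -0.0347] open -0.0011580966293284283
turn [ 1.0289  0.2279 -0.0909]
shift [-0.1811 -0.1655  6.2016]
```

View pics/sc7.png

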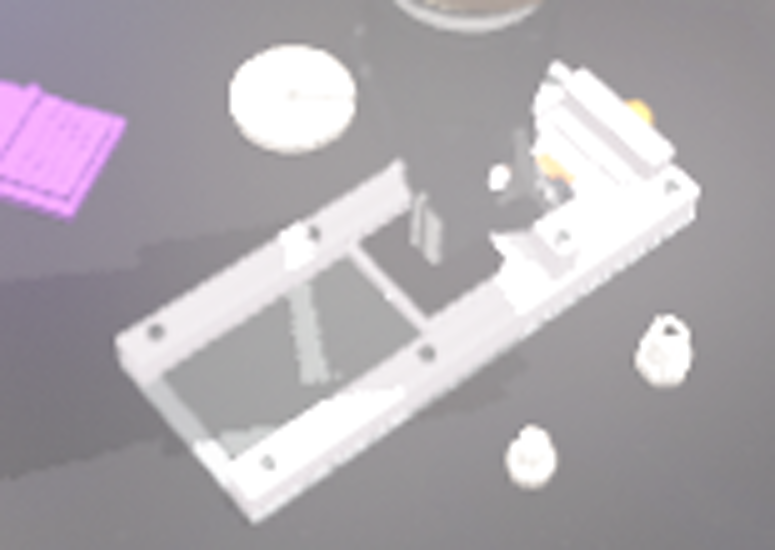

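The advance stopped dead and the forward force doubled, so the nose is on the end stop. I'll ease off the push and raise slowly.

Call:
step_arm([
  [[0,0,0],[0,0,-2],1],
  [[0,0,0],[0,0,-4],1],
  [[0,0,0],[0,-1.5,-5],1],
  [[0,0,0],[0,-3,-5],1],
  [[0,0,0],[0,-4.5,-5],1],
  [[0,0,0],[0,-6,-6],1],
  [[0,0,0],[0,-7.5,-6],1],
  [[0,0,0],[0,-9,-7],1],
  [[0,0,0],[0,-11,-7],1],
  [[0,0,0],[0,-14,-8],1],
])

```text
time: 7.38
eef_pos: [0.5625, -0.0814, 0.0364]
tcp_rot: [0.544, -0.452, 0.451, -0.544]
contact_force: [0.2, -0.3, 0.4]
opening: -0.001
```

```bash
python3 to.py .017 0 .08
```

```text
t 7.3833 dock 0.007919787720854606 0.0006431345188937725 0.036372409978345704 F [ 0.2212 -0.28    0.3753] [ 0.0236  0.0083 -0.0061] open -0.0014797405331267897
turn [ 0.0565  0.0214 -0.0423]
shift [  0.6143 -43.637    9.037 ]
```

Contact is lost cleanly. I'll retreat up, then back out of view.

Call:
step_arm([
  [[0,0,0],[0,-10,-1],1],
  [[0,0,0],[0,-30,-1],1],
  [[0,0,0],[0,-60,-1],1],
  [[0,0,0],[0,-90,-1],1],
  [[0,0,0],[20,-120,-1],1],
  [[0,0,0],[45,-140,-10],1],
  [[0,0,0],[70,-140,-30],1],
  [[0,0,0],[95,-140,-45],1],
  [[0,0,0],[120,-140,-60],1],
  [[0,0,0],[145,-140,-60],1],
])

```text
time: 8.22
eef_pos: [0.5284, -0.2362, 0.1772]
tcp_rot: [0.544, -0.453, 0.452, -0.544]
contact_force: [1.1, 0.3, -0.7]
opening: -0.001
```

Call:
step_arm([
  [[0,0,0],[25,0,0],1],
  [[0,0,0],[50,0,0],1],
  [[0,0,0],[75,0,0],1],
  [[0,0,0],[100,0,0],1],
  [[0,0,0],[100,0,0],1],
])

```text
time: 8.63
eef_pos: [0.5488, -0.3375, 0.1772]
tcp_rot: [0.544, -0.452, 0.453, -0.543]
contact_force: [-0.6, 0.5, -0.5]
opening: 0.002
```

```bash
python3 - <<'E'
from h import *
y=.184;D=np.array([.5548,-.0835,0])
d=lambda x,yy,z:D+[x*np.cos(y)-yy*np.sin(y),x*np.sin(y)+yy*np.cos(y),z]
for n in("top","scene"):
    p,dd=viewer.read_camera(n); np.save(f"pics/{n}9d.npy",dd); im=cv2.resize(p[:,:,::-1],None,fx=4,fy=4,interpolation=cv2.INTER_CUBIC)
    def box(x0,x1,w,z,c): cv2.polylines(im,[np.int32(np.round((proj(n,[d(x0,-w,z),d(x1,-w,z),d(x1,w,z),d(x0,w,z)])+.5)*4-.5))],True,c,1)
    c=.045; box(c-.062,c-.024,.025,.033,(255,255,0)); box(c-.065,c+.065,.03,.027,(0,0,255)); box(c+.053,c+.061,.025,.033,(255,0,0))
    u=(proj(n,[d(0,0,.03)])[0]*4).astype(int); cv2.imwrite(f"pics/f_{n}.png",im[u[1]-260:u[1]+260,u[0]-290:u[0]+290])
    C=cloud(n,dd); 
    for nm,P in dict(carrier_strip=d(.037,0,.027),pad=d(.002,0,.033),bed=d(-.07,0,.019),cxbar=d(.102,.018,.033)).items():
        a,b=np.round(proj(n,[P])[0]).astype(int); print(n,nm,np.median(C[b-1:b+2,a-1:a+2,2]).round(4),P[2])
E
python3 to.py
```

```text
top carrier_strip 0.0259 0.027
top pad 0.0323 0.033
top bed 0.0188 0.019
top cxbar 0.0309 0.033
scene carrier_strip 0.0269 0.027
scene pad 0.0328 0.033
scene bed 0.0191 0.019
scene cxbar 0.439 0.033
t 8.7333 dock -0.05206069716835224 -0.24504228088752464 0.17667892311243577 F [-0.2504 -0.5276 -0.1615] [-0.0212 -0.0087 -0.0407] open 0.0038111766806897024
turn [ 0.0225 -0.0617 -0.0593]
```

View pics/f_scene.png

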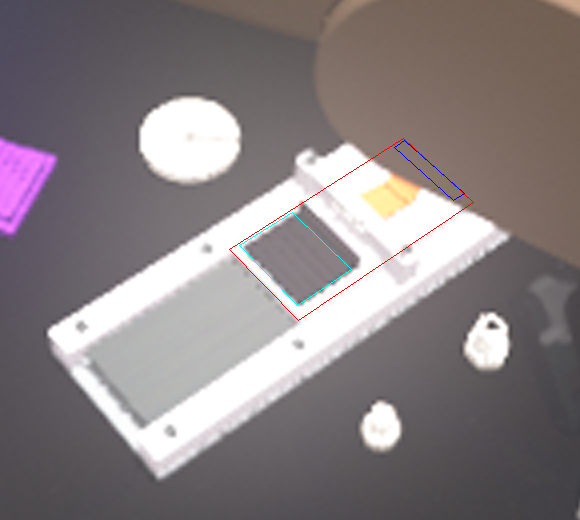

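View pics/f_top.png

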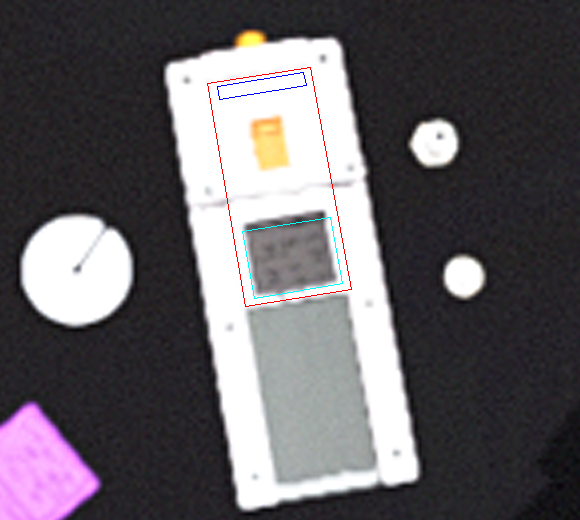

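The final overlay at home (dock x = 0.045) matches the pad and tail edges in both views. Pad height reads 32–33 mm and the bed 19 mm, so both are raised. The bystanders haven't moved and the tool is clear.

```bash
python3 -c "
from plant import ctrl
print(ctrl.sign_off())"
```

```text
the job is handed in; nothing more can be done
None
```

I loaded the carrier into the dock and handed the job in at about 8.7 s of the 42 s allowed. With the shut fingertips on the black pad, I pressed the carrier down about 7–8 mm. I slid it under the bridge and spring until it stopped dead against the end stop. There the forward push rose from about 11 N to 22 N with no further motion. Then I eased off, let it rise and moved the arm clear.

**What the last checks showed:**
- **Position:** The expected home outline (dock x = 45 mm) matches the pad and tail edges in both views to about 1–2 mm.
- **Height:** The pad reads 32–33 mm and the bed 19 mm above the bench, so the bed is fully raised and the carrier is level.
- **Surroundings:** The weight, adapter and plug look where they were. The tool force is down to noise.

**Checks that disagreed or were missing:**
- **Tail edge mid-slide:** One picture measurement put the tail about 8 mm short of where the fingers' travel implied. The push to the stop and the final pictures settled this in favour of home.
- **Scene-view crossbar:** The arm hid the crossbar in the scene view. The top view read it at 31 mm against the expected 33 mm, which is within depth noise.
- **Spring force:** I could not measure the copper spring's force on the coupon directly. I infer it from the carrier's position and height.

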